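# Put the red-taped battery pack on charge

## Task

Put the battery pack with the red tape on charge: plug its stem down into the charger's floating yellow-collared bay, key rib into the key slot, and press until the clips let it snap fully home with its base flat on the collar. Then push the green start button all the way down and let it spring back. Do not hammer or ram the pack in, and leave the blue-taped pack and everything else on the bench where they are.

Things in the scene. Friction and masses are not known exactly. Their poses are not given: they have to be found in the camera images.
- pack_red: Black battery pack, about 0.23 kg, RED tape round its toe; starts lying on its heel, stem pointing right. Axes: x along the stem, out of the base; z heel to toe (up at the start); y across. Origin: on the stem's axis where it leaves the base (shoulder plane). Base: x -40 to 0, y -23 to 23 (faces to grip), z -21 (heel) to 39 mm (toe). It may shift in the fingers.
- red_tip (a point): Centre of the end of the red-taped pack's grey stem, 44 mm from the pack's origin along its x. Stem: 30 mm wide in y, 34 mm in z; its edges at the end are bevelled by only 0.5 mm. Its neck, 2.2 mm narrower a side, lies at x 29 to 38 mm
- red_rib (a point): Foot of the key rib on the heel side of the red-taped pack's stem, at x 20, z -21 mm. The rib is 10 mm wide in y and runs from z -17 to -21 and from x 0 to 40 mm. It goes into a slot 12.5 mm wide and 4.5 mm deep in the back (charger +x) wall of the bay, so the pack fits one way round
- charger: Grey charger screwed to the bench, 110 mm deep (x) by 150 mm wide (y), flat top 66 mm above the bench, a 5 mm high screw ear at the middle of either end. Origin: centre of the underside. Its front (coloured lamps, dark panel) is the -x side and faces the middle of the bench (yaw 0.96 to 1.66 rad); z is up.
- bay (a point): Centre of the bay's mouth when its cup is centred: 10 mm behind and 30 mm right (-y) of the charger's middle, at the top of the cup's yellow collar, 1.5 mm above the charger's top. The cup floats in the charger: it may sit up to 4 mm to either side along the charger's y, stiffly, and is not reported: look or feel for it. Home, the base's end is 40 mm above the collar
- clips (a point): On the axis of the centred cup, 34 mm below the mouth, between two copper spring clips in its y walls. They stop a pack that just drops in about 10 mm short of home; about 15 N on the pack pushes it past them, and it snaps in. The hole: straight, sharp-edged, 35.5 mm (x) by 31.5 mm (y), 48 mm deep, 1.5 mm play in all. Plugged in, the pack's x points down, its toe (z) along the charger's -x
- start_top (a point): Centre of the top of the green round start button (24 mm across, in a black 40 mm collar) on the charger's top, 42 mm to the left (+y) of the charger's centre and 4 mm in front of it; 14 mm above the charger's top when not pressed, its collar 4 mm
- start (a joint): Travel of the start button (m): 0 up, 0.006 fully down; a spring, 1.5 N at the start to 5 N fully down, brings it back
- pack_blue: Same kind of pack, same size and axes, with BLUE tape; stays where it lies
- drill: Green and black cordless drill lying on its side, 65 mm high; origin at its underside below the motor housing; stays
- mallet: Wooden carver's mallet lying, 275 mm long, 86 mm high; origin at its underside, halfway; stays
- chisel: Chisel lying, 230 mm long, 27 mm high; origin at its underside where the wooden handle (-x) meets the blade; stays
- glue: Yellow glue bottle, 58 mm across, 140 mm high; origin under its centre; stays
- can: Orange can, 66 mm across, 125 mm high; origin under its centre; stays
- slice: Round slice of a branch with bark, 84 mm across, 29 mm high; origin under its centre; stays
Things that resemble listed ones, but are neither listed nor needed, are in the scene too. What is shaped like the pack_red but pink or purple is not meant.

How it is judged:
On the way, in this order (a step that is already met when the one before it is completed fails the run):
1. the red-taped pack is snapped fully home in the charger's bay (horizontal distance between pack_red and bay below 0.0065 m and z of pack_red in the frame of bay below 0.002 m and angle between the x axis of pack_red and the z axis of charger, either way round below 0.05 rad), for 0.2 s.
2. then the start button is pushed fully down (all of step 1 and value of joint start above 0.005 m), for 0.05 s.
At the end, for the whole second after the job is handed in: The red-taped pack stands home in the bay: its origin within 6.5 mm sideways of site bay (4 mm of it the cup's float) and less than 2 mm above it, its stem upright within 0.05 rad, at rest; the start button was pushed past 5 of its 6 mm after that and is up again (under 1 mm) (all of step 1 and value of joint start below 0.001 m and linear speed of pack_red below 0.01 m/s); the robot touches nothing.
It fails at once if the blue-taped pack is moved more than 25 mm (distance of pack_blue from where it was at the start of the episode above 0.025 m).
It fails at once if another loose thing on the bench is moved more than 25 mm (distance of any of drill, mallet, chisel, glue, can, slice from where it was at the start of the episode above 0.025 m).
It fails at once if the pack is rammed against the charger with more than 80 N (contact force between pack_red and charger above 80 N).
It also fails if it takes over 72 s, if anything falls off the work surface, if the arm or the gripper's body presses on something with over 40 N, if the wrist force passes 120 N, or if a joint passes its speed limit or range.

## Robot

A 6-joint arm with a two-finger parallel gripper is mounted at the origin on the work surface. World frame = base frame: x ahead of the robot, y to its left, z up, the work surface at z = 0. Lengths are in m, angles in rad, forces in N, time in s.
With the tool pointing down it reaches from about 0.3 to 0.775 m from the base axis. Payload 14.6 kg.
Tool frame: the origin (TCP) lies on the centre line of the jaws, within the pads' length; the fingertips stand 8 mm ahead of it and the grasp point (between the pads) lies 11 mm behind it; z points along the fingers, y is the direction in which the jaws open and shut (so a half turn about z gives the same grasp; the last joint's range is limited). The gripper opens to 94 mm and grips with 3 to 60 N. Pads are 16 mm wide; open, the fingers measure 119 mm over their backs; the gripper's body (75 mm by 177 mm) begins 78 mm behind the grasp point.
Start: joints at [-1.326, 0.3, 1.521, -0, 1.321, -0.067], TCP at [0.169, -0.523, 0.213] pointing down, gripper open.
Joint ranges: [-3.03, 3.03], [-0.79, 2.21], [0.23, 2.52], [-1.04, 4.18], [0, 3.07], [-2.55, 2.55]. Speed limits (rad/s): [2.22, 2.22, 2.57, 3.14, 3.14, 3.14].

## Interface

Orientations are given as a unit quaternion [x, y, z, w].
In Python, from bench import read_state, read_camera, camera_info, close_job, search_frame, trace, spot_point gives the robot as it stands. The module is installed in compiled form; this text tells all that it offers.
- The arm moves only by the shell command python3 -m crank 'ROWS' [FORCE]. ROWS is JSON, a list of rows, each a list of 7 numbers: the turn, a rotation vector about the world's x, y, z in rad, then the shift along the world's x, y, z in mm, then the opening, from 0 (shut) to 1 (fully open). In form: [[ax, ay, az, dx, dy, dz, hand], ...]. A call has 1 to 8 rows; each row shifts and turns the commanded pose from where the row before left it; what a row does not reach is not made up. A row lasts 1/10 s, in which the tool goes at most 50 mm and 8.59 degrees, less where a joint would pass 70% of its speed; a pose out of reach is approached as far as the arm can. A call with a gripper value outside its range is refused whole. The fingers move at their own pace and stop on an object; FORCE is the grip in N (left out, the last holds). Time passes only in rows, so rows that do not move let the fingers close. It gives the time, the measured TCP pose, the force and the opening at its end, in the units of the state.
- read_state(): the state, without advancing time (a new reading comes with each control period).
- read_camera(name): name is "scene" or "top" or "wrist"; returns the picture (384x512x3 uint8, red, green, blue); there is no depth.
- camera_info(name): a dict with "fx", "fy", "cx", "cy" (pixels), "R" (3x3) and "t" (3): a world point X has camera coordinates R X + t. Camera axes: x right, y down, z forward; pixel columns grow to the right and rows downward; lengths in m; the calibration is good to about 2 mm. A picture is of the moment at which its call begins: read the wrist's pose just before it. camera_info takes no time and is no camera call; for the wrist camera it gives the pose at the moment of the call.
- close_job(): hands the job in, once; it reports no verdict.
Trained networks look in the newest picture that a camera, given by its name, has taken for a name from the list of things; names that differ only in an ending like _2 or _b are one class to them, and where a whole thing is asked for, a point or a joint stands for the part that bears it (a point fixed in the world has none). Each returns a list of dicts, best first, with "confidence" (0 to 1); they miss things now and then, are a little off and sometimes report something else, mostly with a low value. They report only what shows in the picture. A call takes as long as a camera call. They do not tell look-alikes from the thing itself.
- search_frame(camera, label): "extent" ([centre column, centre row, width, height] in pixels, round what is visible of it).
- trace(camera, label): "pixels" (384x512 bool, what is visible of it) and "extent" ([centre column, centre row, width, height] in pixels, round what is visible of it).
- spot_point(camera, label): "uv" ([column, row] in pixels: a listed point, or the origin of a listed thing).
The state is a dict: "time_s": time; "joint_pos": joint angles; "dq": joint speeds; "joint_efforts": joint torques, N m; "position": TCP position; "eef_rot": TCP orientation; "ft_force": force on the tool from outside, world axes, zero at the start; "moment": the same for the moment, N m; "finger_gap": finger opening in m.
Only numpy, scipy, OpenCV 4.12 (cv2) and the standard library are available. Lean on these libraries where they do the work, as an engineer would, in place of code of your own. Each camera call takes 0.05 s, during which the arm holds its last target. There are 200 camera calls.

## Working session

There is one attempt and no reset: what is moved stays moved. The work goes in short steps, Python scripts to look and compute and a shell command to move; the robot and the scene stay as the last step left them, time stands still between calls to the robot, and variables do not carry over. Pictures are saved under pics/ and viewed, about 8 in all and at most 12, crops included, and the job is handed in when it is done.

```bash
mkdir -p pics
cat > h.py <<'E'
import numpy as np, cv2, json
from bench import *
from scipy.spatial.transform import Rotation as Rn
def save(cam,name):
    im=read_camera(cam); cv2.imwrite(f'pics/{name}.png',im[:,:,::-1]); return im
def ray(cam,uv,z):
    c=camera_info(cam);R=np.array(c['R']);t=np.array(c['t'])
    d=R.T@np.array([(uv[0]-c['cx'])/c['fx'],(uv[1]-c['cy'])/c['fy'],1]);o=-R.T@t
    return o+d*(z-o[2])/d[2]
def proj(cam,X):
    c=camera_info(cam);p=np.array(c['R'])@np.array(X)+np.array(c['t'])
    return np.array([c['fx']*p[0]/p[2]+c['cx'],c['fy']*p[1]/p[2]+c['cy']])
E
python3 - <<'E'
from h import *
a=save('scene','s0');b=save('top','t0')
s=read_state();print(s['position'],s['eef_rot'],s['time_s'])
for cam in ['top','scene']:
  for l,z in [('pack_red',.021),('red_tip',.021),('red_rib',0),('bay',.0675),('start_top',.08),('charger',0)]:
    for r in spot_point(cam,l)[:3]: print(cam,l,r['confidence'],np.round(r['uv'],1),np.round(ray(cam,r['uv'],z),4))
cv2.imwrite('pics/both.png',cv2.resize(np.vstack([a,b])[:,:,::-1],None,fx=.78,fy=.78))
E
```

```text
[ 0.16864532 -0.52327586  0.21296114] [ 9.87875181e-01  1.55249371e-01 -4.53935238e-05 -5.07244254e-04] 0.1
top pack_red 0.87 [293.9 220.6] [ 0.5367 -0.1189  0.021 ]
top pack_red 0.84 [327.3 192.2] [ 0.6217 -0.216   0.021 ]
top pack_red 0.61 [340.8 142.6] [ 0.7709 -0.2563  0.021 ]
top red_tip 0.9 [303.2 207.9] [ 0.5742 -0.1457  0.021 ]
top red_tip 0.82 [334.6 197. ] [ 0.6081 -0.2373  0.021 ]
top red_tip 0.76 [326.6 155.3] [ 0.7316 -0.2141  0.021 ]
top red_rib 0.96 [332.2 199.3] [ 0.6033 -0.2349  0.    ]
top red_rib 0.86 [296.9 212.2] [ 0.5626 -0.1302  0.    ]
top red_rib 0.71 [334.9 148.1] [ 0.7589 -0.2435  0.    ]
top bay 0.82 [188.6 201.2] [0.5823 0.1811 0.0675]
top bay 0.7 [189.8 211.6] [0.5533 0.1767 0.0675]
top start_top 0.44 [175.7 223.9] [0.518  0.2121 0.08  ]
top charger 0.67 [191.4 213.2] [0.5529 0.182  0.    ]
scene pack_red 0.89 [210.9 183.1] [ 0.5473 -0.1338  0.021 ]
scene pack_red 0.83 [182.6 194.6] [ 0.6208 -0.2141  0.021 ]
scene pack_red 0.57 [163.5 226.5] [ 0.7698 -0.2331  0.021 ]
scene red_tip 0.75 [173.6 188.6] [ 0.5984 -0.2523  0.021 ]
scene red_tip 0.75 [206.3 188.5] [ 0.5767 -0.1429  0.021 ]
scene red_tip 0.53 [170.7 218.2] [ 0.7317 -0.2214  0.021 ]
scene red_rib 0.94 [212.  191.6] [ 0.5669 -0.1261  0.    ]
scene red_rib 0.81 [180.2 197.1] [ 0.6139 -0.2264  0.    ]
scene red_rib 0.77 [167.1 226.2] [ 0.7492 -0.2303  0.    ]
scene bay 0.71 [301.2 194.9] [0.594  0.1803 0.0675]
scene bay 0.24 [185.7 195. ] [ 0.6654 -0.1867  0.0675]
scene start_top 0.48 [312.3 177.7] [0.5178 0.2095 0.08  ]
scene start_top 0.17 [236.1 243.3] [0.8409 0.0135 0.08  ]
scene charger 0.61 [303.5 202.5] [0.5597 0.1917 0.    ]
```

View pics/both.png

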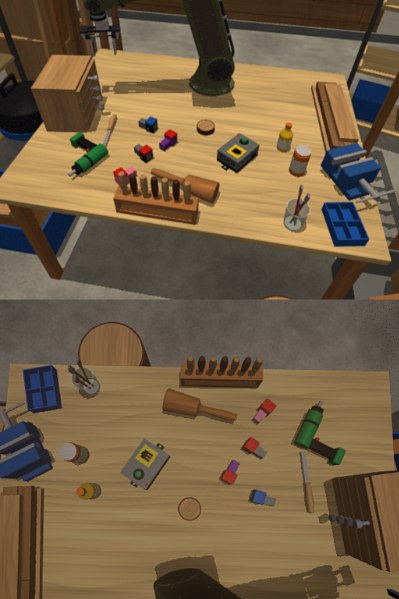

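The scene shows the red pack at about top px (323,187), the purple one at (296,221), pink at (340,142), and blue at (336,253). The charger is at (188,207). From this I get pack_red ≈ (0.62,-0.215) with the stem at about -2.12 rad, charger yaw ≈ 0.97, and bay ≈ (0.585,0.18).

I'll grasp with the tool tilted 45° backward, then swing 90° about tool y so it's tilted 45° forward at the bay.

```bash
python3 -m crank '[[0,0,0.14,0,45,20,0.7],[0,0,0.14,10,45,20,0.7],[0,0,0.14,20,40,20,0.7],[0,0,0.14,35,35,10,0.7],[0,0,0.14,40,30,0,0.7],[0,0,0,40,30,0,0.7],[0,0,0,40,30,0,0.7],[0,0,0,40,30,0,0.7]]' 60
python3 -m crank '[[0,0,0,45,20,0,0.7],[0,0,0,45,20,0,0.7],[0,0,0,45,20,0,0.7],[0,0,0,45,20,0,0.7],[0,0,0,45,20,0,0.7],[-0.112,0.068,0,40,10,0,0.7],[-0.112,0.068,0,0,0,0,0.7],[-0.112,0.068,0,0,0,0,0.7]]'
python3 -m crank '[[-0.112,0.068,0,0,0,0,0.7],[-0.112,0.068,0,0,0,0,0.7],[-0.112,0.068,0,0,0,0,0.7],[0,0,0,0,0,0,0.7],[0,0,0,0,0,0,0.7]]'
python3 -c "
from bench import read_state as r
print(r()['joint_pos'],r()['position'])"
```

```text
time_s: 1.5
position: [0.3947, -0.2374, 0.2836]
eef_rot: [0.875, 0.485, 0.0, 0.0]
ft_force: [0.5, -1.7, -0.1]
finger_gap: 0.066
time_s: 2.3
position: [0.6582, -0.1288, 0.2826]
eef_rot: [0.858, 0.475, -0.171, 0.097]
ft_force: [-0.9, -0.9, 0.1]
finger_gap: 0.066
time_s: 2.8
position: [0.6576, -0.1292, 0.2827]
eef_rot: [0.809, 0.449, -0.33, 0.188]
ft_force: [-0.1, -1.0, 0.9]
finger_gap: 0.0657
[-0.01061337  0.8061952   0.774714   -0.70213257  1.93004128  0.41827756] [ 0.65762959 -0.12918067  0.2826593 ]
```

Run:
```python
from h import *
s=read_state()
print(Rn.from_quat(s['eef_rot']).as_matrix().round(3))
a=save('wrist','w1')
ci=camera_info('wrist');R=np.array(ci['R']);print('cam',-R.T@np.array(ci['t']),R[2])
for l,z in [('pack_red',.021),('red_tip',.021),('red_rib',0)]:
    for r in spot_point('wrist',l)[:3]: print(l,r['confidence'],np.round(r['uv'],1),np.round(ray('wrist',r['uv'],z),4))
```

```text
[[ 0.38   0.85  -0.365]
 [ 0.601 -0.527 -0.601]
 [-0.703  0.008 -0.711]]
cam [0.74721954 0.0153902  0.35581377] [-0.44706237 -0.72757077 -0.52036143]
pack_red 0.95 [165.4  49.2] [ 0.5373 -0.1259  0.021 ]
pack_red 0.78 [387.8  34.8] [ 0.7653 -0.2483  0.021 ]
pack_red 0.59 [271.3  67.6] [ 0.6309 -0.2154  0.021 ]
red_tip 0.72 [200.6  46.9] [ 0.5743 -0.1462  0.021 ]
red_tip 0.71 [264.7  94.5] [ 0.6015 -0.249   0.021 ]
red_tip 0.62 [352.6  27.1] [ 0.7338 -0.2181  0.021 ]
red_rib 0.92 [368.9  18.6] [ 0.752  -0.2328  0.    ]
red_rib 0.7 [182.8  34.3] [ 0.5562 -0.1321  0.    ]
```

View pics/w1.png

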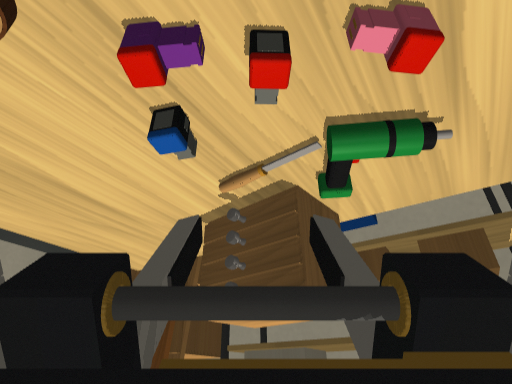

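The wrist view (image upside down) shows the red pack at about (269,65), with its toe on top and its stem pointing away. I'll fit its silhouette for x, y and yaw.

```bash
cat >> h.py <<'E'
from scipy.optimize import minimize
def box(x,y,z): return np.array([[a,b,c] for a in x for b in y for c in z])
PACK=[box((-.04,0),(-.023,.023),(-.021,.039)),box((0,.044),(-.015,.015),(-.017,.017)),box((0,.04),(-.005,.005),(-.021,-.017))]
def sil(c,parts,R,p,S=4):
    m=np.zeros((384*S,512*S),np.uint8)
    for P in parts:
        X=(P@R.T+p)@np.array(c['R']).T+np.array(c['t'])
        uv=np.c_[c['fx']*X[:,0]/X[:,2]+c['cx'],c['fy']*X[:,1]/X[:,2]+c['cy']]
        cv2.fillConvexPoly(m,cv2.convexHull(np.round((uv+.5)*S).astype(np.int32)),1)
    return cv2.resize(m.astype(np.float32),(512,384),interpolation=cv2.INTER_AREA)
def fit(data,parts,x0,pose,steps):
    f=lambda q: sum(np.abs(sil(c,parts,*pose(q))-m).sum()/m.sum() for c,m in data)
    sx=np.vstack([x0]+[np.array(x0)+np.eye(len(x0))[i]*steps[i] for i in range(len(x0))])
    r=minimize(f,x0,method='Nelder-Mead',options=dict(initial_simplex=sx,xatol=1e-4,fatol=1e-4)); return r.x,r.fun
E
python3 - <<'E'
from h import *
data=[]
for cam in ['wrist','top','scene']:
    read_camera(cam); c=camera_info(cam); best=None
    tgt=proj(cam,[.62,-.21,.03])
    for r in trace(cam,'pack_red'):
        d=np.hypot(*(np.array(r['extent'][:2])-tgt))
        if best is None or d<best[0]: best=(d,r)
    print(cam,best[0],best[1]['extent'],best[1]['confidence'])
    if best[0]<12: data.append((c,best[1]['pixels'].astype(np.float32)))
pose=lambda q:(Rn.from_euler('z',q[2]).as_matrix(),np.array([q[0],q[1],.021]))
for d in [data]+[[x] for x in data]:
    print(fit(d,PACK,[.622,-.215,-2.12],pose,[.008,.008,.15]))
E
```

```text
wrist 11.382244343003052 [268.9, 63.7, 44.9, 79.0] 0.75
top 1.9979436616207193 [323.9, 192.5, 27.3, 28.6] 0.91
scene 3.650841032431694 [184.2, 196.3, 26.7, 20.6] 0.75
(array([ 0.62523283, -0.2116475 , -2.16826057]), np.float64(0.28331395983695984))
(array([ 0.62536864, -0.21160886, -2.15670636]), np.float64(0.05378170311450958))
(array([ 0.62531008, -0.21208528, -2.16538308]), np.float64(0.10008081793785095))
(array([ 0.62311535, -0.21201393, -2.19482283]), np.float64(0.11509901285171509))
```

```bash
python3 -m crank '[[0,0,-0.045,0,-8,-45,0.7],[0,0,0,0,-8,-45,0.7],[0,0,0,1,-8,-45,0.7],[0,0,0,0,-9,-45,0.7],[0,0,0,0,0,-32,0.7],[0,0,0,0,0,0,0.7],[0,0,0,0,0,0,0.7]]' 60
python3 - <<'E'
from h import *
s=read_state();M=Rn.from_quat(s['eef_rot']).as_matrix();print(M.round(3))
p=np.array(s['position']);a=M[:,2]
g=np.array([.6353,-.1967,.029]);print('to go mm',(g+.011*a-p)*1000, 'lateral',(g-p)@M[:,1]*1000)
E
```

```text
time_s: 4.0
position: [0.6588, -0.1623, 0.0724]
eef_rot: [0.818, 0.43, -0.335, 0.182]
ft_force: [0.5, -0.4, 0.7]
finger_gap: 0.0655
[[ 0.406  0.825 -0.393]
 [ 0.581 -0.565 -0.586]
 [-0.705  0.01  -0.709]]
to go mm [-27.78064073 -40.85841766 -51.17356145] lateral -0.35446216168123584
```

```bash
python3 -m crank '[[0,0,0,-7,-10,-13,0.7],[0,0,0,-7,-10,-13,0.7],[0,0,0,-7,-10,-13,0.7],[0,0,0,-7,-11,-12,0.7],[0,0,0,0,0,0,0.7],[0,0,0,0,0,0,0.7]]' 60
python3 -m crank '[[0,0,0,0,0,0,0.4],[0,0,0,0,0,0,0.4],[0,0,0,0,0,0,0.3],[0,0,0,0,0,0,0.3],[0,0,0,0,0,0,0.3],[0,0,0,0,0,0,0.3]]' 60
python3 -m crank '[[0,0,0,0,0,20,0.3],[0,0,0,0,0,40,0.3],[0,0,0,0,0,45,0.3],[0,0,0,0,0,45,0.3],[0,0,0,0,0,0,0.3],[0,0,0,0,0,0,0.3]]' 60
```

```text
time_s: 4.6
position: [0.6316, -0.2032, 0.0227]
eef_rot: [0.819, 0.429, -0.334, 0.183]
ft_force: [1.0, 0.3, 0.3]
finger_gap: 0.0658
time_s: 5.2
position: [0.6309, -0.2031, 0.0209]
eef_rot: [0.818, 0.43, -0.335, 0.182]
ft_force: [1.5, 2.7, 6.1]
finger_gap: 0.0457
time_s: 5.8
position: [0.6304, -0.2034, 0.1714]
eef_rot: [0.819, 0.429, -0.335, 0.182]
ft_force: [0.1, -0.2, -3.4]
finger_gap: 0.0458
```

Grasp is good (gap 45.8 mm). Swinging 90° and moving to hover over the bay.

```bash
python3 -m crank '[[0.108,-0.074,0,-4,20,20,0.3],[0.108,-0.074,0,-4,30,15,0.3],[0.108,-0.074,0,-4,35,0,0.3],[0.108,-0.074,0,-4,35,0,0.3],[0.108,-0.074,0,-4,35,0,0.3],[0.108,-0.074,0,-4,35,0,0.3],[0.108,-0.074,0,-4,35,0,0.3],[0.108,-0.074,0,-4,35,0,0.3]]' 60
python3 -m crank '[[0.108,-0.074,0,-3,35,0,0.3],[0.108,-0.074,0,-3,35,0,0.3],[0.108,-0.074,0,-3,30,0,0.3],[0.108,-0.074,0,-3,23,0,0.3],[0,0,0,0,0,0,0.3],[0,0,0,0,0,0,0.3],[0,0,0,0,0,0,0.3]]' 60
python3 - <<'E'
from h import *
s=read_state();M=Rn.from_quat(s['eef_rot']).as_matrix();print(M.round(3),s['position'],np.round(s['joint_pos'],2),np.round(s['ft_force'],2),np.round(s['moment'],2))
save('wrist','w2')
for l,z in [('bay',.0675),('start_top',.08),('red_tip',.15),('red_rib',.16),('pack_red',.19)]:
    for r in spot_point('wrist',l)[:2]: print(l,r['confidence'],np.round(r['uv'],1),np.round(ray('wrist',r['uv'],z),4))
E
```

```text
time_s: 6.6
position: [0.5975, 0.0578, 0.204]
eef_rot: [0.879, 0.458, 0.119, -0.061]
ft_force: [-0.0, 1.3, -2.7]
finger_gap: 0.0455
time_s: 7.3
position: [0.5868, 0.1789, 0.2051]
eef_rot: [0.819, 0.427, 0.339, -0.176]
ft_force: [0.0, -1.0, -1.7]
finger_gap: 0.0461
[[ 0.404  0.82   0.405]
 [ 0.581 -0.573  0.579]
 [ 0.707  0.001 -0.708]] [0.58677657 0.17885826 0.20512259] [-0.02  0.24  1.81  0.92  0.83  0.03] [ 0.04 -0.96 -1.71] [-0.51  0.23 -0.08]
pack_red 0.81 [258.2 237.5] [0.5907 0.1821 0.19  ]
```

View pics/w2.png

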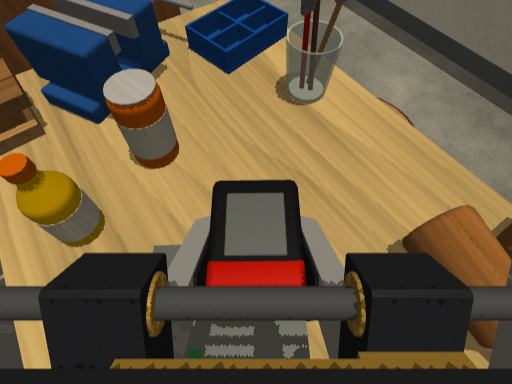

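The pack hides the bay here. I'll work out a standoff from which the wrist camera can see it.

Run:
```python
from h import *
for uv in [(256,60),(256,110),(256,150)]: print(uv,np.round(np.array([.587,.181,.0675])-ray('wrist',uv,.0675),3))
data=[]
for cam in ['top','scene']:
    c=camera_info(cam)
    read_camera(cam); r=trace(cam,'charger'); print(cam,[(x['confidence'],x['extent']) for x in r][:2])
```

```text
(256, 60) [-0.198 -0.28   0.   ]
(256, 110) [-0.137 -0.194  0.   ]
(256, 150) [-0.098 -0.138  0.   ]
top [(0.83, [180.9, 206.9, 51.0, 58.0])]
scene [(0.85, [304.0, 200.7, 52.7, 45.3])]
```

```bash
python3 -m crank '[[0,0,0,-26,-37,0,0.3],[0,0,0,-26,-37,0,0.3],[0,0,0,-26,-37,0,0.3],[0,0,0,-27,-39,0,0.3],[0,0,0,0,0,0,0.3],[0,0,0,0,0,0,0.3],[0,0,0,0,0,0,0.3]]' 60
python3 - <<'E'
from h import *
print(np.round(read_state()['ft_force'],2))
im=save('wrist','w3')
for l,z in [('bay',.0675),('start_top',.08),('charger',0)]:
    for r in spot_point('wrist',l)[:2]: print(l,r['confidence'],np.round(r['uv'],1),np.round(ray('wrist',r['uv'],z),4))
hsv=cv2.cvtColor(im,cv2.COLOR_RGB2HSV)
c=proj('wrist',[.587,.181,.0675]).astype(int);print(c)
cv2.imwrite('pics/w3c.png',cv2.resize(im[0:260,130:390,::-1],None,fx=2.3,fy=2.3,interpolation=cv2.INTER_CUBIC))
E
```

```text
time_s: 8.5
position: [0.4818, 0.0302, 0.2054]
eef_rot: [0.819, 0.427, 0.341, -0.177]
ft_force: [-1.0, 0.4, -2.7]
finger_gap: 0.0457
[-1.04  0.44 -2.75]
bay 0.9 [258.6 139.5] [0.5923 0.1823 0.0675]
start_top 0.7 [193.2 142.5] [0.5184 0.2152 0.08  ]
start_top 0.35 [195.4 355.5] [0.4088 0.0137 0.08  ]
charger 0.55 [235.7 179.6] [0.556  0.1867 0.    ]
[255 141]
```

View pics/w3c.png

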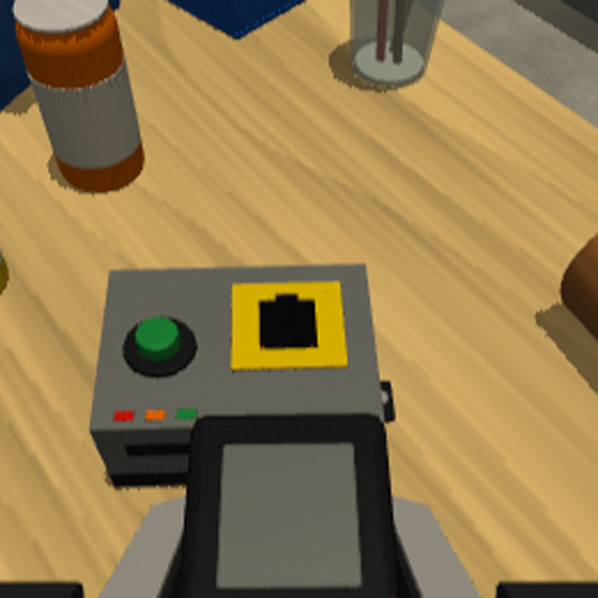

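The crop shows the charger clearly. The collar hole is at crop (288,322), with its key slot on the far side, and the green button is at (157,338). Next I'll fit the hole and the charger yaw precisely.

```bash
cat > m.py <<'E'
from h import *
HOLE=[np.array([[x,y,0] for x in(-.01775,.01775) for y in(-.01575,.01575)]),np.array([[x,y,0] for x in(.0,.02225) for y in(-.00625,.00625)])]
def hole(cam):
    im=read_camera(cam);c=camera_info(cam);cc=proj(cam,[.59,.182,.0675]).astype(int)
    k=45 if cam=='wrist' else 14
    sub=np.zeros((384,512),bool);sub[cc[1]-k:cc[1]+k,cc[0]-k:cc[0]+k]=1
    hsv=cv2.cvtColor(im,cv2.COLOR_RGB2HSV)
    yel=sub&(abs(hsv[...,0].astype(int)-26)<8)&(hsv[...,1]>150)&(hsv[...,2]>(90))
    n,L,st,ce=cv2.connectedComponentsWithStats(yel.astype(np.uint8),connectivity=4)
    yel=L==1+np.argmax(st[1:,4])
    hull=np.zeros((384,512),np.uint8);cv2.fillConvexPoly(hull,cv2.convexHull(np.argwhere(yel)[:,::-1].astype(np.int32)),1)
    V=im.max(2).astype(float);hi=np.median(V[yel]);lo=np.percentile(V[hull>0],3)
    m=np.where(cv2.erode(hull,np.ones((3,3)))>0,np.clip((hi-V)/(hi-lo),0,1),0)
    return (c,m.astype(np.float32)),hull,yel,(hi,lo,m.sum())
pose=lambda q:(Rn.from_euler('z',q[2]).as_matrix(),np.array([q[0],q[1],.0675]))
E
python3 - <<'E'
from m import *
for cam in ['wrist','top','scene']:
    d,h,y,inf=hole(cam)
    print(cam,inf,fit([d],HOLE,[.59,.182,.96],pose,[.004,.004,.05]))
im=cv2.imread('pics/w3.png');g=cv2.cvtColor(im,cv2.COLOR_BGR2GRAY)
A=ray('wrist',(177.8,117.8),.066);B=ray('wrist',(288.7,115.2),.066);v=A-B
print('edge yaw',np.arctan2(v[1],v[0])-np.pi/2,np.hypot(*v[:2]))
# pack in tool
Rt=Rn.from_quat([.818,.43,-.335,.182]).as_matrix();p=np.array([.6309,-.2031,.0209])
y=Rt[:,1]*[1,1,0];y/=np.linalg.norm(y);x=np.cross(y,[0,0,1]);Rp=np.c_[x,y,[0,0,1]]
o=np.array([.6253,-.2117,.021]);o=o+y*((p-o)@y)
print('yaw at grasp',np.arctan2(x[1],x[0]));np.savez('grip.npz',R=Rt.T@Rp,o=Rt.T@(o-p));print(Rt.T@(o-p))
E
```

```text
wrist (np.float64(211.0), np.float64(7.0), np.float64(545.5637254901961)) (array([0.58757105, 0.1835291 , 0.99196012]), np.float64(0.09341614693403244))
top (np.float64(161.0), np.float64(46.0), np.float64(112.6)) (array([0.5860467 , 0.18461003, 0.98632897]), np.float64(0.3734023869037628))
scene (np.float64(221.0), np.float64(8.01), np.float64(62.39217803652754)) (array([0.58742135, 0.18442943, 1.02397558]), np.float64(0.2964302897453308))
edge yaw 0.9923932166237721 0.14876052690862815
yaw at grasp -2.169660556362839
[-7.34651049e-03  9.65805560e-07  7.16305271e-03]
```

```bash
cat > go.py <<'E'
from h import *
import sys
def tgt(q,zo):
    G=np.load('grip.npz');z=-np.array([np.cos(q[2]),np.sin(q[2]),0]);x=np.array([0,0,-1.]);y=np.cross(z,x)
    Rt=np.c_[x,y,z]@G['R'].T; return Rt,np.array([q[0],q[1],zo])-Rt@G['o']
def now():
    G=np.load('grip.npz');s=read_state();R=Rn.from_quat(s['eef_rot']).as_matrix();p=np.array(s['position'])
    return R@G['R'],p+R@G['o'],R,p,s
def report(q,zo):
    Rp,o,R,p,s=now();Rt,pt=tgt(q,zo)
    print('turn',(Rn.from_matrix(Rt@R.T)).as_rotvec().round(4),'shift mm',((pt-p)*1000).round(1))
    c,si=np.cos(q[2]),np.sin(q[2]);d=o-[q[0],q[1],.0675]
    print('pack rel bay in charger axes mm',(np.array([c*d[0]+si*d[1],-si*d[0]+c*d[1],d[2]])*1000).round(1),'F',np.round(s['ft_force'],1),'M',np.round(s['moment'],2),'t',s['time_s'])
Q=[.5873,.1838,.992]
if __name__=='__main__': report(Q,float(sys.argv[1]))
E
python3 go.py .165
```

```text
turn [0.0005 0.0002 0.0203] shift mm [105.9 153.7 -29.9]
pack rel bay in charger axes mm [-186.6    4.6  127.4] F [-0.2 -0.4 -1.3] M [-0.47  0.27 -0.  ] t 8.85
```

```bash
python3 -m crank '[[0,0,0.0203,26,38,0,0.3],[0,0,0,26,38,0,0.3],[0,0,0,26,38,0,0.3],[0,0,0,28,40,-10,0.3],[0,0,0,0,0,-20,0.3],[0,0,0,0,0,0,0.3],[0,0,0,0,0,0,0.3],[0,0,0,0,0,0,0.3]]' 60
python3 go.py .1195
python3 - <<'E'
from h import *
a=save('scene','s4');b=save('top','t4')
f=lambda im,cam:cv2.resize(im[(c:=proj(cam,[.587,.184,.12]).astype(int))[1]-32:c[1]+32,c[0]-45:c[0]+45,::-1],None,fx=6,fy=6,interpolation=cv2.INTER_CUBIC)
cv2.imwrite('pics/c4.png',np.vstack([f(a,'scene'),f(b,'top')])[:,:])
E
```

```text
time_s: 9.65
position: [0.5877, 0.1829, 0.1764]
eef_rot: [0.814, 0.435, 0.339, -0.18]
ft_force: [-0.9, -0.3, -2.6]
finger_gap: 0.0456
turn [0.0004 0.0015 0.0021] shift mm [ -0.3   1.  -46.6]
pack rel bay in charger axes mm [-0.6 -0.8 98.6] F [-0.9 -0.3 -2.6] M [-0.52  0.29 -0.06] t 9.65
```

View pics/c4.png

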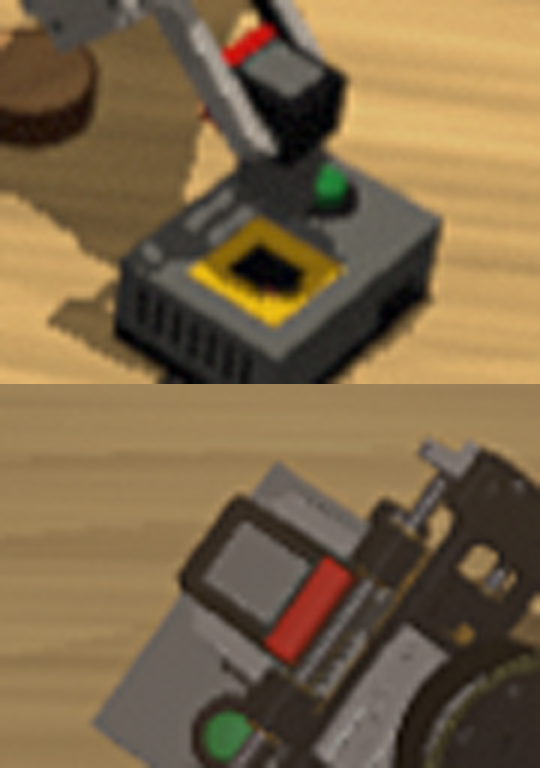

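Pack hangs upright over the collar with the toe (red) toward the charger's front. Descending to just above the mouth.

```bash
python3 -m crank '[[0,0.0015,0.002,0,1,-20,0.3],[0,0,0,0,0,-15,0.3],[0,0,0,0,0,-10,0.3],[0,0,0,0,0,0,0.3],[0,0,0,0,0,0,0.3],[0,0,0,0,0,0,0.3]]' 60
python3 go.py .1115
```

```text
time_s: 10.35
position: [0.5878, 0.1846, 0.1313]
eef_rot: [0.814, 0.436, 0.339, -0.181]
ft_force: [-0.1, 0.2, -2.8]
finger_gap: 0.0453
turn [ 0.0004  0.0002 -0.0008] shift mm [-0.5 -0.7 -9.5]
pack rel bay in charger axes mm [ 0.8 -0.  53.5] F [-0.1  0.2 -2.8] M [-0.48  0.29 -0.05] t 10.35
```

```bash
python3 -m crank '[[0,0,0,-0.3,-0.5,-4,0.3],[0,0,0,0,0,-3,0.3],[0,0,0,0,0,-2,0.3],[0,0,0,0,0,-2,0.3],[0,0,0,0,0,-1,0.3],[0,0,0,0,0,-1,0.3],[0,0,0,0,0,0,0.3]]' 60
python3 go.py .1115
```

```text
time_s: 11.05
position: [0.5871, 0.1841, 0.1172]
eef_rot: [0.814, 0.436, 0.338, -0.181]
ft_force: [0.1, 1.0, -2.6]
finger_gap: 0.0457
turn [ 0.0005 -0.0012 -0.001 ] shift mm [ 0.3 -0.3  4.6]
pack rel bay in charger axes mm [ 0.1  0.4 39.4] F [ 0.1  1.  -2.6] M [-0.51  0.32  0.  ] t 11.05
```

The tip reads about 4.6 mm below the mouth with no contact force, so it's probably in. Continuing gently.

```bash
python3 -m crank '[[0,0,0,0,0,-2,0.3],[0,0,0,0,0,-2,0.3],[0,0,0,0,0,-2,0.3],[0,0,0,0,0,0,0.3]]' 60
python3 go.py .1115
python3 -m crank '[[0,0,0,0,0,-2,0.3],[0,0,0,0,0,-2,0.3],[0,0,0,0,0,-2,0.3],[0,0,0,0,0,-2,0.3],[0,0,0,0,0,0,0.3]]' 60
python3 go.py .1115
```

```text
time_s: 11.45
position: [0.587, 0.1841, 0.1109]
eef_rot: [0.814, 0.436, 0.338, -0.181]
ft_force: [0.4, 0.2, -1.7]
finger_gap: 0.0455
turn [ 0.0005 -0.0016 -0.0009] shift mm [ 0.4 -0.2 10.9]
pack rel bay in charger axes mm [-0.   0.5 33.1] F [ 0.4  0.2 -1.7] M [-0.54  0.3   0.02] t 11.45
time_s: 11.95
position: [0.587, 0.1841, 0.1029]
eef_rot: [0.814, 0.436, 0.338, -0.181]
ft_force: [0.1, 0.2, -2.5]
finger_gap: 0.0456
turn [ 0.0005 -0.0016 -0.001 ] shift mm [ 0.4 -0.3 18.8]
pack rel bay in charger axes mm [-0.   0.5 25.2] F [ 0.1  0.2 -2.5] M [-0.54  0.27  0.  ] t 11.95
```

```bash
python3 -m crank '[[0,0,0,0,0,-3,0.3],[0,0,0,0,0,-3,0.3],[0,0,0,0,0,-3,0.3],[0,0,0,0,0,-3,0.3],[0,0,0,0,0,-1,0.3],[0,0,0,0,0,0,0.3]]' 60
python3 go.py .1115
python3 -m crank '[[0,0,0,0,0,-1,0.3],[0,0,0,0,0,-1,0.3],[0,0,0,0,0,-1,0.3],[0,0,0,0,0,0,0.3]]' 60
python3 go.py .1115
```

```text
time_s: 12.55
position: [0.5876, 0.1841, 0.0909]
eef_rot: [0.814, 0.436, 0.339, -0.181]
ft_force: [-0.0, 0.1, 3.5]
finger_gap: 0.0457
turn [ 0.      0.0001 -0.0008] shift mm [-0.2 -0.3 30.9]
pack rel bay in charger axes mm [ 0.3 -0.  13.1] F [-0.   0.1  3.5] M [-0.   -0.07  0.02] t 12.55
time_s: 12.95
position: [0.5878, 0.1845, 0.0884]
eef_rot: [0.814, 0.436, 0.339, -0.181]
ft_force: [1.6, 1.4, 5.9]
finger_gap: 0.0459
turn [-0.0007  0.0008 -0.0009] shift mm [-0.4 -0.6 33.3]
pack rel bay in charger axes mm [ 0.7 -0.  10.7] F [1.6 1.4 5.9] M [ 0.73 -0.48  0.04] t 12.95
```

```bash
for i in 1 2; do :; done; python3 -m crank '[[0,0,0,0,0,-1,0.3],[0,0,0,0,0,-1,0.3],[0,0,0,0,0,0,0.3]]' 60
python3 go.py .0675
python3 -m crank '[[0,0,0,0,0,-1,0.3],[0,0,0,0,0,-1,0.3],[0,0,0,0,0,0,0.3]]' 60
python3 go.py .0675
```

```text
time_s: 13.25
position: [0.5875, 0.1843, 0.0858]
eef_rot: [0.814, 0.436, 0.338, -0.181]
ft_force: [2.3, 2.4, 2.3]
finger_gap: 0.0453
turn [ 0.     -0.0002 -0.0009] shift mm [-0.1 -0.5 -8. ]
pack rel bay in charger axes mm [0.4 0.2 8. ] F [2.3 2.4 2.3] M [ 0.41 -0.42 -0.09] t 13.25
time_s: 13.55
position: [0.5872, 0.1841, 0.0831]
eef_rot: [0.814, 0.436, 0.338, -0.181]
ft_force: [3.3, 1.6, 1.3]
finger_gap: 0.0458
turn [ 0.0006 -0.0012 -0.0007] shift mm [ 0.2 -0.2 -5.3]
pack rel bay in charger axes mm [0.  0.3 5.3] F [3.3 1.6 1.3] M [ 0.19 -0.5  -0.25] t 13.55
```

```bash
python3 -m crank '[[0,0,0,0,0,-1,0.3],[0,0,0,0,0,-1,0.3],[0,0,0,0,0,-1,0.3],[0,0,0,0,0,0,0.3]]' 60
python3 go.py .0675
python3 -m crank '[[0,0,0,0,0,-1,0.3],[0,0,0,0,0,-1,0.3],[0,0,0,0,0,0,0.3]]' 60
python3 go.py .0675
```

```text
time_s: 13.95
position: [0.5868, 0.1839, 0.0794]
eef_rot: [0.815, 0.436, 0.337, -0.181]
ft_force: [4.5, 0.9, -8.0]
finger_gap: 0.0457
turn [ 0.0014 -0.0022 -0.0007] shift mm [ 0.6  0.  -1.6]
pack rel bay in charger axes mm [-0.3  0.5  1.6] F [ 4.5  0.9 -8. ] M [-1.17 -0.15 -0.46] t 13.95
time_s: 14.25
position: [0.5872, 0.1841, 0.0786]
eef_rot: [0.814, 0.436, 0.338, -0.181]
ft_force: [-1.9, -4.5, 3.4]
finger_gap: 0.0456
turn [ 0.0001 -0.0006 -0.0011] shift mm [ 0.2 -0.2 -0.9]
pack rel bay in charger axes mm [0.1 0.3 0.9] F [-1.9 -4.5  3.4] M [-0.5   0.13 -0.04] t 14.25
```

The force reversed to -8 N, which is the snap pulling the pack in, and then turned into contact. One more gentle press.

```bash
python3 -m crank '[[0,0,0,0,0,-0.7,0.3],[0,0,0,0,0,-0.7,0.3],[0,0,0,0,0,0,0.3],[0,0,0,0,0,0,0.3]]' 60
python3 go.py .0675
python3 -m crank '[[0,0,0,0,0,-1,0.3],[0,0,0,0,0,0,0.3],[0,0,0,0,0,0,0.3]]' 60
python3 go.py .0675
```

```text
time_s: 14.65
position: [0.5874, 0.1842, 0.0783]
eef_rot: [0.814, 0.436, 0.339, -0.182]
ft_force: [-8.7, -7.1, 14.6]
finger_gap: 0.0458
turn [-0.0008  0.0006 -0.0014] shift mm [-0.  -0.4 -0.6]
pack rel bay in charger axes mm [0.3 0.2 0.6] F [-8.7 -7.1 14.6] M [0.24 0.27 0.45] t 14.65
time_s: 14.95
position: [0.5877, 0.1845, 0.0781]
eef_rot: [0.813, 0.436, 0.34, -0.182]
ft_force: [-10.8, -7.2, 20.1]
finger_gap: 0.0453
turn [-0.0018  0.0016 -0.0015] shift mm [-0.4 -0.6 -0.4]
pack rel bay in charger axes mm [0.7 0.  0.4] F [-10.8  -7.2  20.1] M [1.01 0.16 0.54] t 14.95
```

The pack is seated against a firm stop. Relieving the preload, releasing, and backing off along the tool axis.

```bash
python3 -m crank '[[0,0,0,0,0,1,0.3],[0,0,0,0,0,0.7,0.3],[0,0,0,0,0,0,0.45],[0,0,0,0,0,0,0.6],[0,0,0,0,0,0,0.62],[0,0,0,0,0,0,0.62]]' 60
python3 go.py .0675
python3 -m crank '[[0,0,0,-4,-6,7,0.62],[0,0,0,-8,-12,14,0.62],[0,0,0,-14,-21,25,0.62],[0,0,0,-14,-21,25,0.62],[0,0,0,-14,-21,25,0.62],[0,0,0,-14,-21,25,0.62],[0,0,0,0,0,0,0.62],[0,0,0,0,0,0,0]]' 60
python3 - <<'E'
from h import *
from go import Q
print(read_state()['position'])
im=save('wrist','w5');data=[]
pose=lambda q:(np.c_[[0,0,-1.],np.cross([-np.cos(Q[2]),-np.sin(Q[2]),0],[0,0,-1.]),[-np.cos(Q[2]),-np.sin(Q[2]),0]],np.array(q))
for cam in ['wrist','top','scene']:
    if cam!='wrist': read_camera(cam)
    t=proj(cam,[.58,.175,.09]);c=camera_info(cam)
    for r in trace(cam,'pack_red'):
        if np.hypot(*(np.array(r['extent'][:2])-t))<25: print(cam,r['extent'],fit([(c,r['pixels'].astype(np.float32))],PACK[:1],[.587,.184,.0675],pose,[.003,.003,.003])); break
c=proj('wrist',[.58,.175,.09]).astype(int);print(c)
y0=max(0,c[1]-100);x0=max(0,c[0]-130)
cv2.imwrite('pics/c5.png',cv2.resize(im[y0:y0+200,x0:x0+260,::-1],None,fx=3,fy=3,interpolation=cv2.INTER_CUBIC))
E
```

```text
time_s: 15.55
position: [0.5874, 0.1844, 0.0782]
eef_rot: [0.814, 0.436, 0.339, -0.181]
ft_force: [2.8, 0.2, 2.0]
finger_gap: 0.058
turn [-0.0002 -0.0001 -0.0012] shift mm [-0.  -0.5 -0.5]
pack rel bay in charger axes mm [0.5 0.3 0.5] F [2.8 0.2 2. ] M [-0.01 -0.41 -0.32] t 15.55
time_s: 16.35
position: [0.5189, 0.0818, 0.1987]
eef_rot: [0.814, 0.436, 0.338, -0.181]
ft_force: [-0.1, 0.0, 0.0]
finger_gap: 0.0532
[0.51893112 0.08178136 0.19870537]
wrist [257.0, 175.5, 46.7, 67.6] (array([0.5913846 , 0.19132224, 0.05610013]), np.float64(0.03639744967222214))
top [189.1, 202.5, 22.8, 24.4] (array([0.58632207, 0.18341642, 0.06811995]), np.float64(0.07162747532129288))
scene [301.6, 189.3, 24.4, 23.4] (array([0.58787734, 0.18549031, 0.06665586]), np.float64(0.08216666430234909))
[255 177]
```

View pics/c5.png

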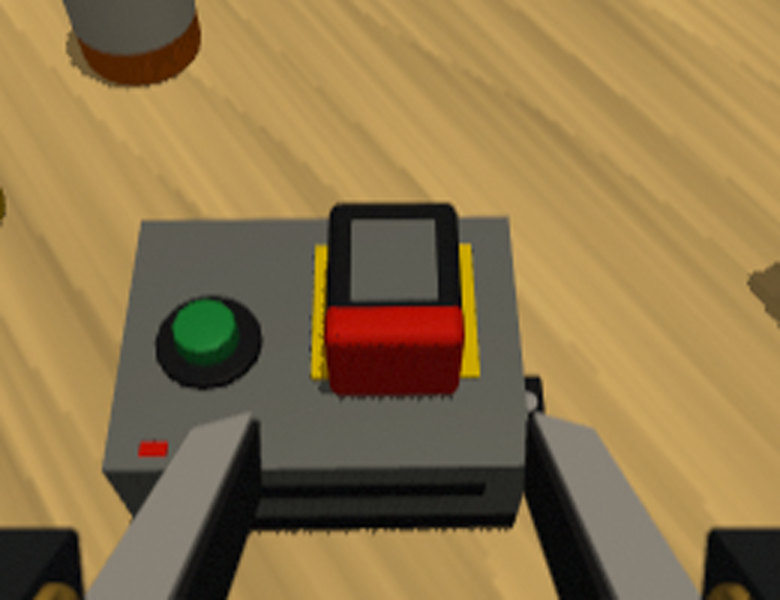

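The pack sits on the collar: the base is down on the yellow, and the top and scene fits put its origin at z ≈ 0.067–0.068. I'll go vertical with fingers shut and confirm with a light press on its top before the button.

```bash
python3 -m crank '[[-0.109,0.072,0,11,17,0,0],[-0.109,0.072,0,11,17,0,0],[-0.109,0.072,0,11,17,0,0],[-0.109,0.072,0,11,17,0,0],[-0.109,0.072,0,12,17,0,0],[-0.109,0.072,0,12,17,0,0],[0,0,0,0,0,-30,0],[0,0,0,0,0,-30,0]]' 30
python3 -m crank '[[0,0,0,0,0,-14,0],[0,0,0,0,0,-3,0],[0,0,0,0,0,-2,0],[0,0,0,0,0,-2,0],[0,0,0,0,0,0,0]]' 30
python3 go.py .0675
```

```text
time_s: 17.45
position: [0.5874, 0.186, 0.137]
eef_rot: [0.881, 0.474, 0.002, 0.0]
ft_force: [-0.2, 1.4, -0.7]
finger_gap: 0.0005
time_s: 17.95
position: [0.5875, 0.1841, 0.1185]
eef_rot: [0.881, 0.472, 0.003, 0.0]
ft_force: [-0.3, 0.4, 0.1]
finger_gap: 0.0002
turn [ 6.539e-01 -4.321e-01 -1.000e-04] shift mm [ -0.1  -0.2 -40.7]
pack rel bay in charger axes mm [-7.   0.1 43.8] F [-0.3  0.4  0.1] M [-0.12 -0.05 -0.05] t 17.95
```

```bash
python3 -m crank '[[0,0,0,0,0,-1.5,0],[0,0,0,0,0,-1.5,0],[0,0,0,0,0,-1,0],[0,0,0,0,0,0,0]]' 30
python3 -m crank '[[0,0,0,0,0,-1,0],[0,0,0,0,0,-1,0],[0,0,0,0,0,0,0]]' 30
```

```text
time_s: 18.35
position: [0.5876, 0.1842, 0.1156]
eef_rot: [0.881, 0.472, 0.003, 0.0]
ft_force: [-5.7, -1.4, 15.5]
finger_gap: 0.0005
time_s: 18.65
position: [0.588, 0.1844, 0.1154]
eef_rot: [0.881, 0.472, 0.004, 0.001]
ft_force: [-10.1, -2.7, 29.4]
finger_gap: 0.0005
```

The press on top met a firm stop with the fingertips at z = 0.1075 under 29 N, which is exactly home. Now the button at ≈ (0.519,0.213).

```bash
python3 -m crank '[[0,0,0,0,0,15,0],[0,0,0,0,0,15,0],[0,0,0,-35,14,0,0],[0,0,0,-34,14,0,0],[0,0,0,0,0,0,0],[0,0,0,0,0,-25,0],[0,0,0,0,0,-22,0],[0,0,0,0,0,0,0]]' 30
python3 -m crank '[[0,0,0,0,0,0,0]]' 30
```

```text
time_s: 19.45
position: [0.5174, 0.2116, 0.0926]
eef_rot: [0.881, 0.472, 0.0, -0.0]
ft_force: [0.3, 0.0, -0.1]
finger_gap: 0.0003
time_s: 19.55
position: [0.5187, 0.2121, 0.0953]
eef_rot: [0.881, 0.472, 0.002, 0.0]
ft_force: [1.4, 0.3, -0.3]
finger_gap: 0.0008
```

```bash
python3 -m crank '[[0,0,0,0,0,-4,0],[0,0,0,0,0,-3,0],[0,0,0,0,0,-2,0],[0,0,0,0,0,-2,0],[0,0,0,0,0,-1,0],[0,0,0,0,0,0,0]]' 30
python3 -m crank '[[0,0,0,0,0,-1,0],[0,0,0,0,0,-1,0],[0,0,0,0,0,0,0],[0,0,0,0,0,0,0]]' 30
```

```text
time_s: 20.15
position: [0.5185, 0.2122, 0.0829]
eef_rot: [0.881, 0.472, 0.003, 0.0]
ft_force: [3.1, 0.9, 4.7]
finger_gap: 0.0006
time_s: 20.55
position: [0.5186, 0.2123, 0.082]
eef_rot: [0.881, 0.472, 0.003, 0.0]
ft_force: [-2.5, -1.5, 18.2]
finger_gap: 0.0006
```

The button bottomed out: 4.7 N near full travel, then 18 N against the stop. Releasing, moving clear and checking.

```bash
python3 -m crank '[[0,0,0,0,0,15,0],[0,0,0,0,0,35,0],[0,0,0,0,0,40,0],[0,0,0,-30,-30,20,0],[0,0,0,-30,-30,10,0],[0,0,0,-30,-30,0,0],[0,0,0,0,0,0,0],[0,0,0,0,0,0,0]]' 30
python3 - <<'E'
from h import *
a=save('scene','s6');read_camera('top')
print([np.round(ray('top',r['uv'],.08),4) for r in spot_point('top','start_top')[:1]],[ (r['confidence'],np.round(ray('top',r['uv'],.021),3)) for r in spot_point('top','pack_blue')])
c=proj('scene',[.56,.19,.08]).astype(int)
cv2.imwrite('pics/c6.png',cv2.resize(a[c[1]-45:c[1]+45,c[0]-60:c[0]+60,::-1],None,fx=6,fy=6,interpolation=cv2.INTER_CUBIC))
E
```

```text
time_s: 21.35
position: [0.4279, 0.122, 0.2007]
eef_rot: [0.882, 0.472, 0.002, 0.0]
ft_force: [0.3, 1.2, 0.8]
finger_gap: 0.0008
[array([0.5179, 0.2178, 0.08  ])] [(0.72, array([ 0.439, -0.248,  0.021]))]
```

View pics/c6.png

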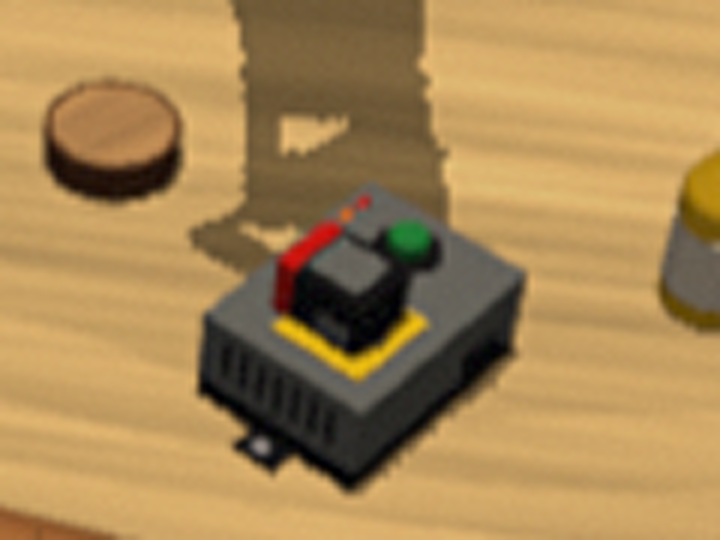

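The pack's base is flat on the collar, the button is up, and the arm is clear. Handing in.

```bash
python3 -c "
from bench import close_job;print(close_job())"
```

```text
the job is handed in; nothing more can be done
None
```

I plugged the red-taped pack into the charger bay until it snapped home, pressed the green start button to its stop and released it, then handed the job in at about 21 s. `close_job` gives no verdict, so success rests on the checks below.

**Pack home:**
- **Insertion:** there was about 9 N of resistance at the clips, then a -8 N pull as the pack snapped in, then a firm stop.
- **Press test:** a check press of about 29 N with shut fingers found the pack's top at z ≈ 0.1075 m, exactly the home height, and it did not move.
- **Camera fits:** the top and scene cameras put its origin at z = 0.068 and 0.067 m, against 0.0675 m for home.
- **Disagreement:** the wrist camera fit gave z = 0.056 m and about 8 mm of sideways offset. I put this down to the tilted view and poor depth, because the press test and the other two cameras agree with each other.

**Button:** the fingertips followed it down about 6 mm, to 4.7 N near full travel and then 18 N against the stop. In the last picture it looks up again; I had no direct reading of its travel.

**Rest of the bench:** I saw no contact with the blue-taped pack or anything else on the bench, but did not measure how far each thing might have moved. The arm ended clear, with forces near zero.

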